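# Close the slide cassette and unclip it from its dock

### The job

Push the sliding cover of the slide cassette fully shut while the cassette still sits in its dock. Then pinch the cassette's two upright side catches together between the fingers, so that both hooks come free, and lift the cassette straight up until it is about 10 cm above its seat. Finish while holding it there, still and level over the dock, catches pinched and cover shut; leave the beaker, the vial and the spare slide alone.

Things in the scene. Friction and masses are not known exactly. Their poses are not given: they have to be found in the camera images.
- dock: Dark steel base plate 124 x 100 x 8 mm with aluminium guides, fixed to the worktop. Origin: centre of its underside, on the worktop; x along its length, y across, z up. Two keepers (34 mm along x, inner edges at y = +-31.5 mm, outer edges at y = +-44.5 mm, tops 24 mm above the worktop) hold down the hooks of the cassette. Corner guides and end stops reach up to 22 mm.
- cassette: Grey trough 90 (x) x 40 (y) x 32 mm with a coated glass slide fixed in it, 0.2 to 0.35 kg with everything on it, seated in the dock with its axes along the dock's and about 1.5 mm of play. Origin: centre of its underside, which is seated 8 mm above the dock's origin. The hooks at the feet of its two catches reach 3 mm under the dock's keepers, so it cannot be lifted until both catches are pressed in by more than about 3 mm.
- catch_left (a joint): Travel of the catch on the +y side, inward towards the middle of the cassette: 0 at rest (hooked), 0.006 m at its stop. Light spring, about 2 N at rest to 5.5 N at the stop. The fingers must hold it in; it springs back when let go.
- catch_right (a joint): The same for the catch on the -y side.
- catch_left_pad (a point): Middle of the outer face of the +y catch: an upright white paddle 28 mm wide (along x), 4 mm thick, from 5 to 58 mm above the underside of the cassette; this point is 40 mm above that underside and moves with the catch. Outer faces of the two paddles: 60 mm apart at rest, 48 mm fully pinched. The paddle is clear to the fingers from 16 mm above the underside of the cassette (the top of the keeper) upwards.
- catch_right_pad (a point): The same point on the -y catch.
- shutter (a joint): Opening of the cassette's sliding cover: 0 fully shut, up to 0.050 m open. It grows as the cover slides along the -x direction of the cassette (roughly towards the robot), so it is shut by pushing the tab along +x. Friction about 1.2 N, stays where it is left, firm stop at 0.
- shutter_tab (a point): Centre of the upright aluminium tab on the sliding cover: 8 mm (x) x 26 mm (y) x 18 mm (z), its top 46 mm above the underside of the cassette. The cover itself is 80 x 31 x 3 mm with its upper face 29 mm, and the side rails' tops 32 mm, above that underside. With the cover shut the tab is at x = -35 mm in the cassette's frame, y = 0.
- beaker: Small glass beaker, 43 mm diameter, 56 mm tall, standing behind the dock; leave alone. Origin: centre of its underside.
- vial: Screw-cap vial, 28 mm diameter, 56 mm tall, standing to the right of the dock; leave alone. Origin: centre of its underside.
- spare_slide: Coated slide on its carrier, 28 x 52 x 9 mm, lying to the left of the dock; leave alone. Origin: centre of its underside.
Not all that is in view belongs to the job. What is shaped like the dock but purple or red is not meant.

How it is judged (in metres and radians):
On the way, in this order (a step that is already met when the one before it is completed fails the run):
1. the cover is fully shut while the cassette sits in the dock (value of joint shutter below 0.003 m and z of cassette in the frame of dock below 0.011 m), for 0.2 s.
2. both catches are pinched in between the fingers with the cassette still seated or nearly so (value of joint each of catch_left, catch_right above 0.0025 m and contact force between the fingers and cassette above 1 N and z of cassette in the frame of dock below 0.02 m), for 0.05 s.
At the end, for the whole second after the job is handed in: The cassette hangs in the fingers, free of the dock, 60 to 180 mm above its seat and within 50 mm of straight above it, tilted less than 0.2 rad and still (under 20 mm/s), both catches pinched in more than 3 mm, the cover within 4 mm of fully shut (z of cassette in the frame of dock between 0.068 and 0.188 m and horizontal distance between cassette and dock below 0.05 m and angle between cassette's own z axis and vertical below 0.2 rad and value of joint each of catch_left, catch_right above 0.003 m and value of joint shutter below 0.004 m and contact force between the fingers and cassette above 1 N and contact force between dock and cassette below 0.1 N and linear speed of cassette below 0.02 m/s); the arm keeps its last pose, push and grip.
It fails at once if the beaker was moved more than 20 mm (distance of beaker from where it was at the start of the episode above 0.02 m).
It fails at once if the vial was moved more than 20 mm (distance of vial from where it was at the start of the episode above 0.02 m).
It fails at once if the spare slide was moved more than 20 mm (distance of spare_slide from where it was at the start of the episode above 0.02 m).
It also fails if it takes over 40 s, if anything falls off the work surface, if the arm or the gripper's body presses on something with over 40 N, if the wrist force passes 120 N, or if a joint passes its speed limit or range.

### The arm

A 6-joint arm with a two-finger parallel gripper is mounted at the origin on a cart in front of the work surface, level with it; the furniture and walls round the work are solid. World frame = base frame: x ahead of the robot, y to its left, z up, the work surface at z = 0. Lengths are in mm, angles in rad, forces in N, time in s.
With the tool pointing down it reaches from about 350 to 975 mm from the base axis. Payload 7.1 kg.
Tool frame: the origin (TCP) lies midway between the tips of the shut fingers; the grasp point (between the pads) lies 19 mm behind it; z points along the fingers, x is the direction in which the jaws open and shut, and the axes are right-handed (so a half turn about z gives the same grasp; the last joint's range is limited). The gripper opens to 88 mm and grips with 3 to 60 N. Pads are 20 mm wide; open, the fingers measure 115 mm over their backs; the gripper's body (75 mm by 178 mm) begins 61 mm behind the grasp point.
Start: joints at [-1.346, 0.423, 1.63, -0, 1.089, -0.019], TCP at [150.889, -606.496, 222.675] pointing down, gripper open.
Joint ranges: [-3, 3], [-0.9, 2.11], [0.09, 2.58], [-1.31, 4.45], [0.11, 2.69], [-2.54, 2.54]. Speed limits (rad/s): [2.39, 2.39, 3.01, 3.14, 3.14, 3.14].

### API

Orientations are given as a rotation vector (axis times angle).
In Python, from workcell import telemetry, imaging, ticket gives the robot as it stands.
- The arm moves only by the tool jog_arm, never from a script. Its arguments are lists of equal length, an entry for each row: "travel": the shift along the world's x, y, z in units of 400 mm (1.0 is 400 mm), a list of three; "dr": the turn, a rotation vector about the world's x, y, z in units of 90 degrees (1.0 is 90 degrees), a list of three. In form: {"travel": [[tx, ty, tz], ...], "dr": [[wx, wy, wz], ...]}. A call has exactly 10 rows; each row is the pose to reach, as a shift and turn from the pose measured when the call began; what a row does not reach only later rows make up. A row lasts 1/10 s, in which the tool goes at most 50 mm and 8.59 degrees, less where a joint would pass 70% of its speed; a pose out of reach is approached as far as the arm can. A call with a number of a shift or a turn outside -1 to 1 is refused whole. A call with a gripper value outside its range is refused whole. "hand" is the opening, from -1 (shut) to 1 (fully open), set as the call begins (left out, the last holds). The fingers move at their own pace and stop on an object; the grip force is fixed at half the most. Time passes only in rows, so rows that repeat a pose let the fingers close, or fill a call up. It gives the time, the measured TCP pose, the force and the opening at its end, in the units of the state.
- telemetry.get_obs(): the state, without advancing time (a new reading comes with each control period).
- imaging.get_image(name): name is "scene" or "side" or "wrist"; returns a dict with "pixels" (420x560x3 uint8, red, green, blue), "range_z" (420x560 float32, mm along the optical axis (not along the pixel's ray), 0 where there is no reading), "fx", "fy", "cx", "cy" (pixels), "k1" (the pictures are not rectified: a ray, as slopes to the right and down, at radius r is drawn at 1 + k1 r^2 times it, then the intrinsics apply), "extrinsics" (4x4, takes a point from world to camera coordinates). Camera axes: x right, y down, z forward; pixel columns grow to the right and rows downward; lengths in mm; the calibration is good to about 2 mm. A picture is of the moment at which its call begins.
- ticket.close_job(): hands the job in, once; it reports no verdict.
The state is a dict: "t": time; "qpos": joint angles; "qvel": joint speeds; "joint_torque": joint torques, N m; "ee_pos": TCP position; "orientation": TCP orientation; "ft_force": force on the tool from outside, world axes, zero at the start; "moment": the same for the moment, N m; "width": finger opening in mm.
Only numpy, scipy, OpenCV 4.12 (cv2) and the standard library are available. Lean on these libraries where they do the work, as an engineer would, in place of code of your own. Each camera call takes 0.05 s, during which the arm holds its last target. There are 200 camera calls.

## Working session

There is one attempt and no reset: what is moved stays moved. The work goes in short steps, Python scripts to look and compute and a tool call to move; the robot and the scene stay as the last step left them, time stands still between calls to the robot, and variables do not carry over. Pictures are saved under pics/ and viewed, about 8 in all and at most 12, crops included, and the job is handed in when it is done.

Besides the shell and the picture viewer there is one more tool, called after "Call:" in YAML: its name, and indented under it one key for each argument. jog_arm: Moves the arm, as the interface text tells. Its arguments: {"type":"object","properties":{"travel":{"type":"array"},"dr":{"type":"array"},"hand":{"type":"number"}},"required":["travel","dr"]}

```bash
mkdir -p pics
cat > h.py <<'E'
import numpy as np, cv2
from workcell import telemetry, imaging, ticket
def grab(n):
    d=imaging.get_image(n); np.savez(f'{n}.npz',**d); return d
def world(d):
    h,w=d['range_z'].shape; u,v=np.meshgrid(np.arange(w),np.arange(h))
    x=(u-d['cx'])/d['fx']; y=(v-d['cy'])/d['fy']; a,b=x.copy(),y.copy()
    for _ in range(10):
        s=1+d['k1']*(a*a+b*b); a,b=x/s,y/s
    z=d['range_z']; P=np.stack([a*z,b*z,z],-1); E=np.array(d['extrinsics'])
    return (P-E[:3,3])@E[:3,:3]
E
python3 - <<'E'
from h import *
o=telemetry.get_obs(); print(o)
for n in ('scene','side'):
    d=grab(n); cv2.imwrite(f'pics/{n}0.png',d['pixels'][...,::-1]); print(n,d['extrinsics'],d['fx'],d['k1'])
E
```

```text
{'t': 0.0, 'qpos': array([-1.34604508e+00,  4.23872501e-01,  1.63067896e+00,  4.98462537e-08,
        1.08859808e+00, -1.89709200e-02]), 'qvel': array([ 3.28413493e-04,  9.97460056e-04, -1.84694022e-04, -7.19782254e-04,
       -1.07608903e-03,  1.00119615e-05]), 'joint_torque': array([ 1.19107772e-03, -5.44617712e+01, -2.73666912e+01,  6.43346971e-02,
        2.26108701e-02, -1.13355391e-04]), 'ee_pos': array([ 150.74163804, -605.97711178,  221.88627046]), 'orientation': array([-2.47423116e+00,  1.93432461e+00,  1.89708658e-03]), 'ft_force': array([0.19527934, 0.04675288, 0.70937527]), 'moment': array([-0.01924901, -0.00479677, -0.00452431]), 'width': 88.08852960557518}
scene [[-6.80887234e-01 -7.32350203e-01 -7.46685340e-03  4.34937542e+02]
 [-5.20034498e-01  4.90619847e-01 -6.99182585e-01  3.17849866e+02]
 [ 5.15709894e-01 -4.72181475e-01 -7.14904161e-01  9.28565319e+02]
 [ 0.00000000e+00  0.00000000e+00  0.00000000e+00  1.00000000e+00]] 472.52739313151625 0.02598176151164807
side [[-2.45909509e-01  9.69267892e-01 -6.94735878e-03  5.32161158e+01]
 [ 8.10899786e-01  2.01793381e-01 -5.49291333e-01 -4.23735510e+02]
 [-5.31008522e-01 -1.40709574e-01 -8.35602038e-01  1.29392353e+03]
 [ 0.00000000e+00  0.00000000e+00  0.00000000e+00  1.00000000e+00]] 388.8028423858453 -0.037165304443846595
```

View pics/scene0.png

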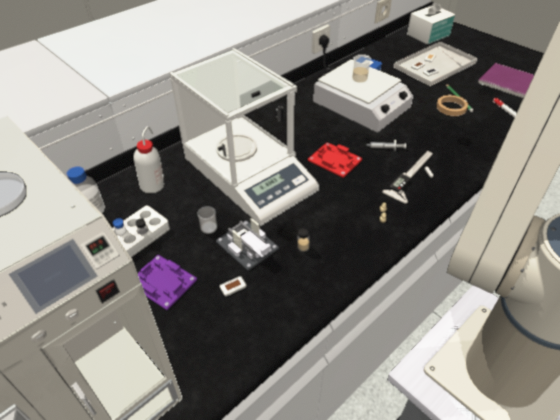

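View pics/side0.png

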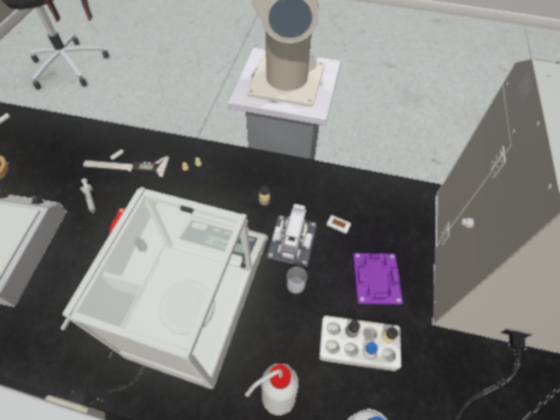

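Scene: the dock with the cassette is at about (247,243), with the beaker at (207,220), the vial at (303,240) and the spare slide at (232,286). Side view: the dock is at (292,240), the tall balance to its left and the purple decoy at (377,278).

Run:
```python
from h import *
W={}
for n in ('scene','side'):
    d=dict(np.load(n+'.npz')); W[n]=world(d)
    im=d['pixels']
for n,L in {'scene':dict(dock=(247,243),beaker=(207,215),vial=(303,235),slide=(232,286),balfront=(230,150),baltop=(290,92)),'side':dict(dock=(292,240),tab=(296,222),beak=(297,275),vial=(264,192),slide=(339,224),balcorner=(245,215),balbase=(262,240))}.items():
    for k,(u,v) in L.items(): print(n,k,np.round(np.nanmedian(W[n][v-1:v+2,u-1:u+2].reshape(-1,3),0)))
for n in W:
    P=W[n]; m=(P[...,0]>420)&(P[...,0]<750)&(np.abs(P[...,1]+20)<180)&(P[...,2]>3); 
    Q=P[m]; 
    # height map
    g=np.zeros((34,36)); i=((Q[:,0]-420)/10).astype(int); j=((Q[:,1]+200)/10).astype(int)
    np.maximum.at(g,(i,j),Q[:,2])
    print(n); print('\n'.join(f'{420+10*r} '+' '.join('%3d'%x if x else '  .' for x in g[r]) for r in range(34)))
```

```text
scene dock [566. 164.  41.]
scene beaker [717. 169.  26.]
scene vial [485.  59.  54.]
scene slide [515. 254.   8.]
scene balfront [713.  82. 189.]
scene baltop [ 703. -105.  271.]
side dock [605. 151.  30.]
side tab [558. 150.  37.]
side beak [682. 181.  13.]
side vial [502.  55.  56.]
side slide [519. 254.   8.]
side balcorner [548.  18.   2.]
side balbase [630.  84.  47.]
scene
420   .   3   3  10   3   .   4   3   3   4   3   3   .   4   3   .   3   3   3   .   3   3   4   3   .   4   3   .   3   .   .   3   3   .   4   4
430  23  24   .   3   .   4   3   4   .   3   3   .   .   3   5   4   .   3   3   3   3   3   .   3   4   4   4   .   3   .   3   .   .   .   .   .
440  18  10   3   3   .   3   .   3   3   3   3   .   4   .   4   4   3   .   3   .   3   3   .   .   4   .   .   .   .   .   4   5   .   .   3   .
450   3   4   .   5   4   3   3   3   4   3   4   .   .   .   5   4   4   .   .   3   .   3   5   4   4   3   5   4   3   3   4   .   .   .   .   4
460   4   5   3   .   3   3   .   .   3   3   4   5   4   .   .   3   .   4   .   4   .   6   3   6   4   3   .   .   3   .  
[... 8651 characters left out ...]
 288 284 283 284 284 284 285 286 286 286 286 286 286 287 288 286 287 287 289 288   3   3   .   3   3   .   4
720   .   .   .   .   .   .   . 281 288 288 284 284 285 284 284 285 287 296 297 295 287 287 288 287 288 289 289 290 288   .   3   3   .   3   .   3
730   .   .   .   .   .   .   . 281 289 290 284 284 286 285 286 286 286 297 297 297 288 288 287 289 289 290 289 288 289   .   .   .   .   .   .   3
740   .   .   .   .   .   .   . 281 290 285 284 284 285 286 286 287 286 287 287 287 288 288 288 289 289 289 289 289 289   .   .   3   .   .   .   .
750   .   .   .   .   .   .   .   .   .   .   .   .   .   .   .   .   .   .   .   .   .   .   .   .   .   .   .   .   .   .   .   .   .   .   .   .
```

Call:
jog_arm:
  travel:
    - [0.048,0.092,0.005]
    - [0.096,0.184,0.01]
    - [0.144,0.276,0.015]
    - [0.192,0.368,0.02]
    - [0.24,0.46,0.025]
    - [0.288,0.552,0.03]
    - [0.336,0.644,0.04]
    - [0.384,0.736,0.05]
    - [0.432,0.828,0.06]
    - [0.48,0.92,0.07]
  dr:
    - [0,0,0]
    - [0,0,0]
    - [0,0,0]
    - [0,0,0]
    - [0,0,0]
    - [0,0,0]
    - [0,0,0]
    - [0,0,0]
    - [0,0,0]
    - [0,0,0]
  hand: -1

```text
t: 1.1
ee_pos: [343.0, -236.4, 250.1]
orientation: [-2.474, 1.935, 0.002]
ft_force: [0.5, -0.7, -0.0]
width: 11.2
```

Call:
jog_arm:
  travel:
    - [0.048,0.092,0]
    - [0.096,0.184,0]
    - [0.144,0.276,0]
    - [0.192,0.368,0]
    - [0.24,0.46,0]
    - [0.288,0.552,0]
    - [0.336,0.644,0]
    - [0.384,0.736,0]
    - [0.43,0.828,0]
    - [0.45,0.92,0]
  dr:
    - [0,0,0]
    - [0,0,0]
    - [0,0,0]
    - [0,0,0]
    - [0,0,-0.05]
    - [0,0,-0.1]
    - [0,0,-0.15]
    - [0,0,-0.15]
    - [0,0,-0.15]
    - [0,0,-0.15]

```text
t: 2.1
ee_pos: [524.1, 133.4, 249.8]
orientation: [-2.229, 2.212, 0.001]
ft_force: [0.2, -1.2, 0.0]
width: 0.5
```

Run:
```python
from h import *
o=telemetry.get_obs(); print(o['t'],o['ee_pos'],o['orientation'],o['width'],o['ft_force'])
d=grab('wrist'); cv2.imwrite('pics/w0.png',d['pixels'][...,::-1])
P=world(d)
def show(P):
    for lo,hi,nm in((20,30,'keep'),(36,44,'rails'),(48,60,'tab'),(61,72,'paddle')):
        m=(P[...,2]>lo)&(P[...,2]<hi)&(abs(P[...,0]-575)<80)&(abs(P[...,1]-150)<55)
        v,u=np.where(m); 
        if len(v)<10: print(nm,len(v)); continue
        Q=P[m]; r=cv2.minAreaRect(Q[:,:2].astype(np.float32)); print(nm,len(Q),np.round(Q.mean(0),1),r,'px',u.mean(),v.mean())
show(P); show(world(dict(np.load('side.npz'))))
```

```text
2.1 [524.08730168 133.38421634 249.78842105] [-2.22946197e+00  2.21174298e+00  1.31507376e-03] 0.4778858042358269 [ 0.22045734 -1.2266127   0.02727115]
keep 1206 [604.3 148.8  23.8] ((592.301513671875, 150.48153686523438), (95.01081848144531, 88.61021423339844), 0.39670121669769287) px 266.42703150912104 116.73383084577114
rails 2190 [569.1 150.2  38.6] ((574.6382446289062, 150.1898651123047), (117.74874877929688, 52.27556228637695), 0.4144507050514221) px 264.8214611872146 147.07534246575344
tab 207 [532.3 152.5  53.9] ((559.35009765625, 150.42886352539062), (52.28951644897461, 86.08308410644531), 89.82841491699219) px 262.30917874396135 179.82608695652175
paddle 212 [589.6 151.3  66.2] ((589.2125854492188, 150.43289184570312), (26.591712951660156, 60.48775100708008), 0.5624821186065674) px 262.70754716981133 130.19811320754718
keep 329 [606.8 148.1  24.2] ((596.0232543945312, 147.69866943359375), (88.96385192871094, 93.57767486572266), 89.49415588378906) px 290.54103343465044 241.98480243161094
rails 416 [571.5 148.1  38.6] ((580.2550659179688, 151.69512939453125), (57.40033721923828, 112.34659576416016), 80.77142333984375) px 293.91586538461536 226.65625
tab 55 [545.2 147.5  53.2] ((561.35205078125, 149.56027221679688), (59.323081970214844, 87.19123840332031), 87.99771118164062) px 296.23636363636365 214.5090909090909
paddle 43 [591.  150.   65.5] ((590.0520629882812, 147.91712951660156), (60.46829605102539, 28.799175262451172), 89.60871887207031) px 293.48837209302326 227.8372093023256
```

View pics/w0.png

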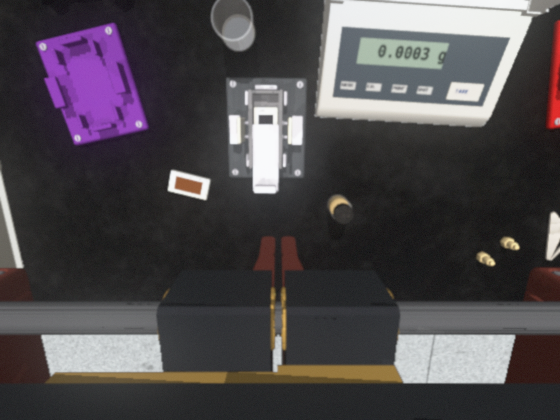

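Wrist: the cassette in the grey dock is at (265,130). The cover's tab is at about (265,190), the vial at (340,208) and the slide at (189,185). The fit gives the cassette centre at about (589.3, 150.4) with yaw about 0.5° (already matched by the tool), and the tab at x≈521. Next I lower the closed fingers behind the tab.

Call:
jog_arm:
  travel:
    - [-0.03,0.015,-0.06]
    - [-0.06,0.03,-0.13]
    - [-0.085,0.041,-0.2]
    - [-0.09,0.041,-0.28]
    - [-0.09,0.041,-0.36]
    - [-0.09,0.041,-0.43]
    - [-0.09,0.041,-0.48]
    - [-0.09,0.041,-0.505]
    - [-0.09,0.041,-0.515]
    - [-0.09,0.041,-0.515]
  dr:
    - [0,0,0]
    - [0,0,0]
    - [0,0,0]
    - [0,0,0]
    - [0,0,0]
    - [0,0,0]
    - [0,0,0]
    - [0,0,0]
    - [0,0,0]
    - [0,0,0]

```text
t: 3.15
ee_pos: [488.9, 153.9, 44.0]
orientation: [-2.229, 2.209, 0.003]
ft_force: [0.4, -1.0, -0.1]
width: 0.7
```

Call:
jog_arm:
  travel:
    - [0.015,0,0]
    - [0.03,0,0]
    - [0.045,0,0]
    - [0.06,0,0]
    - [0.075,0,0]
    - [0.088,0,0]
    - [0.1,0,0]
    - [0.108,0,0]
    - [0.115,0,0]
    - [0.12,0,0]
  dr:
    - [0,0,0]
    - [0,0,0]
    - [0,0,0]
    - [0,0,0]
    - [0,0,0]
    - [0,0,0]
    - [0,0,0]
    - [0,0,0]
    - [0,0,0]
    - [0,0,0]

```text
t: 4.15
ee_pos: [537.0, 153.8, 43.9]
orientation: [-2.229, 2.209, 0.003]
ft_force: [-0.8, -0.1, 1.0]
width: 0.4
```

Run:
```python
from h import *
o=telemetry.get_obs(); print(o['t'],o['ee_pos'],o['orientation'],o['width'],o['ft_force'])
d=grab('side'); P=world(d)
im=cv2.resize(d['pixels'][190:275,240:350],None,fx=5,fy=5,interpolation=cv2.INTER_CUBIC)
e=grab('wrist'); im2=cv2.resize(e['pixels'][60:300,140:400],(460,425))
cv2.imwrite('pics/s1.png',np.vstack([cv2.resize(im,(440,340)),cv2.resize(im2,(440,260))])[...,::-1])
```

```text
4.15 [537.00175913 153.82568195  43.86950555] [-2.22945572  2.20873864  0.00340482] 0.4242260057773163 [-0.79629373 -0.14775046  1.0438664 ]
```

View pics/s1.png

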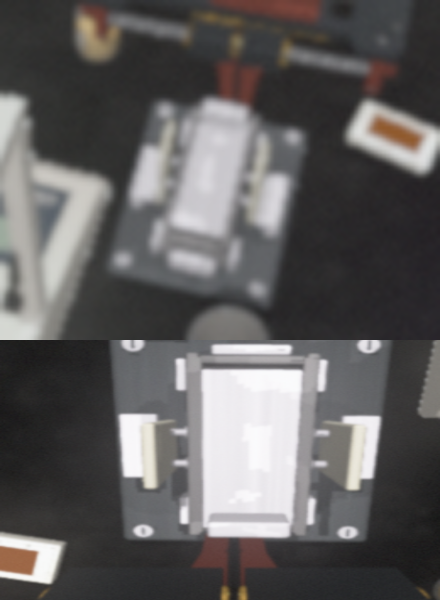

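The cover is nearly shut: the fingers are on the tab at the bottom centre of the wrist crop, with a small dark gap at the far end. I'll push the rest gently.

Call:
jog_arm:
  travel:
    - [0.002,0,0]
    - [0.004,0,0]
    - [0.006,0,0]
    - [0.007,0,0]
    - [0.008,0,0]
    - [0.009,0,0]
    - [0.01,0,0]
    - [0.01,0,0]
    - [0.01,0,0]
    - [0.01,0,0]
  dr:
    - [0,0,0]
    - [0,0,0]
    - [0,0,0]
    - [0,0,0]
    - [0,0,0]
    - [0,0,0]
    - [0,0,0]
    - [0,0,0]
    - [0,0,0]
    - [0,0,0]

```text
t: 5.25
ee_pos: [541.0, 153.9, 43.9]
orientation: [-2.229, 2.209, 0.003]
ft_force: [-3.3, -0.1, 2.4]
width: 0.6
```

Call:
jog_arm:
  travel:
    - [0.001,0,0]
    - [0.002,0,0]
    - [0.003,0,0]
    - [0.004,0,0]
    - [0.005,0,0]
    - [0.006,0,0]
    - [0.007,0,0]
    - [0.007,0,0]
    - [0.007,0,0]
    - [0.007,0,0]
  dr:
    - [0,0,0]
    - [0,0,0]
    - [0,0,0]
    - [0,0,0]
    - [0,0,0]
    - [0,0,0]
    - [0,0,0]
    - [0,0,0]
    - [0,0,0]
    - [0,0,0]

```text
t: 6.25
ee_pos: [541.1, 153.7, 43.5]
orientation: [2.231, -2.211, -0.008]
ft_force: [-10.8, 1.4, 6.6]
width: 0.7
```

It stalled at the stop with 10.8 N. I'll back off, rise and check.

Call:
jog_arm:
  travel:
    - [-0.02,0,0]
    - [-0.05,0,0]
    - [-0.07,0,0.02]
    - [-0.07,-0.005,0.08]
    - [-0.07,-0.008,0.16]
    - [-0.07,-0.01,0.24]
    - [-0.07,-0.01,0.3]
    - [-0.07,-0.01,0.34]
    - [-0.07,-0.01,0.35]
    - [-0.07,-0.01,0.35]
  dr:
    - [0,0,0]
    - [0,0,0]
    - [0,0,0]
    - [0,0,0]
    - [0,0,0]
    - [0,0,0]
    - [0,0,0]
    - [0,0,0]
    - [0,0,0]
    - [0,0,0]
  hand: 1

```text
t: 7.25
ee_pos: [513.3, 149.8, 184.2]
orientation: [-2.231, 2.21, 0.007]
ft_force: [-0.0, 0.4, -0.3]
width: 76.8
```

Run:
```python
from h import *
from scipy.spatial.transform import Rotation as R
o=telemetry.get_obs(); M=R.from_rotvec(o['orientation']).as_matrix(); print(o['t'],o['ee_pos'],o['width'],o['ft_force']); print(M.round(4))
d=grab('wrist'); P=world(d); cv2.imwrite('pics/w2.png',d['pixels'][...,::-1])
for lo,hi,x0,x1 in((61,72,570,610),(48,60,505,572)):
    m=(P[...,2]>lo)&(P[...,2]<hi)&(P[...,0]>x0)&(P[...,0]<x1)&(abs(P[...,1]-150)<40); Q=P[m]
    print(len(Q),cv2.minAreaRect(Q[:,:2].astype(np.float32)),Q.min(0),Q.max(0))
    if lo==61:
        for s in(1,-1):
            q=Q[s*(Q[:,1]-150)>0]; print(s,q.mean(0),q.min(0),q.max(0))
m=(P[...,2]>4)&(P[...,2]<12)&(abs(P[...,0]-589)<75)&(abs(P[...,1]-150)<60);Q=P[m];print('base',cv2.minAreaRect(Q[:,:2].astype(np.float32)))
```

```text
7.25 [513.31331973 149.77059711 184.24617601] 76.8457149218895 [-0.03368249  0.43342985 -0.33224897]
[[ 0.0094 -1.     -0.0024]
 [-0.9999 -0.0094  0.0036]
 [-0.0036  0.0023 -1.    ]]
355 ((590.8917846679688, 150.27085876464844), (61.056884765625, 27.702899932861328), 89.71456146240234) [577.178023   119.72673801  61.00033753] [604.87901439 180.8126737   68.66955086]
1 [591.2837     178.07482369  65.56690428] [577.178023   176.09139871  61.0112425 ] [604.87901439 180.8126737   68.53178905]
-1 [591.45358215 122.2977608   66.03001704] [577.71609719 119.72673801  61.00033753] [604.60353335 124.30295656  68.66955086]
242 ((556.0132446289062, 150.13929748535156), (7.692433834075928, 24.643245697021484), 0.4820922315120697) [552.08696469 137.79039971  50.2798838 ] [559.89910838 162.48630383  56.64561505]
base ((589.160888671875, 150.2674560546875), (100.13479614257812, 124.09784698486328), 89.95160675048828)
```

View pics/w2.png

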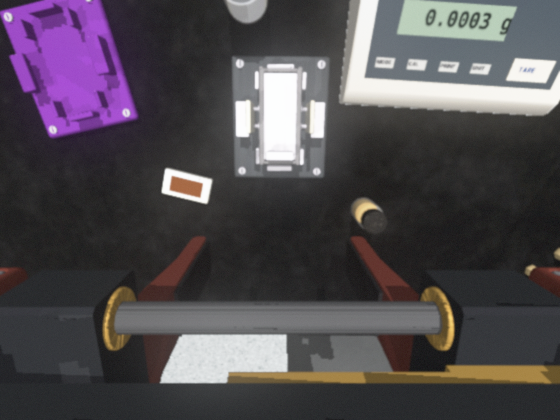

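The cover is shut: the tab at x=556.0 against the paddle centre at 591.1 is the expected −35 mm. In the picture the tab is at about (282,155) and the paddles at (244,118) and (317,118). Next I move above the paddles with a slightly reduced opening, because the balance edge is close on the right.

Call:
jog_arm:
  travel:
    - [0.03,0,0]
    - [0.07,0,0]
    - [0.11,0,-0.03]
    - [0.15,0,-0.07]
    - [0.175,0,-0.11]
    - [0.188,0,-0.15]
    - [0.193,0.001,-0.18]
    - [0.194,0.001,-0.185]
    - [0.194,0.001,-0.185]
    - [0.194,0.001,-0.185]
  dr:
    - [0,0,0]
    - [0,0,0]
    - [0,0,0]
    - [0,0,0]
    - [0,0,0]
    - [0,0,0]
    - [0,0,0]
    - [0,0,0]
    - [0,0,0]
    - [0,0,0]
  hand: 0.7

```text
t: 8.3
ee_pos: [590.5, 150.2, 109.9]
orientation: [2.232, -2.211, -0.008]
ft_force: [-0.1, -0.8, -0.6]
width: 74.4
```

Call:
jog_arm:
  travel:
    - [0,0,-0.03]
    - [0.001,0,-0.06]
    - [0.001,0,-0.09]
    - [0.001,0,-0.115]
    - [0.001,0,-0.14]
    - [0.001,0,-0.16]
    - [0.001,0,-0.18]
    - [0.001,0,-0.19]
    - [0.001,0,-0.195]
    - [0.001,0,-0.195]
  dr:
    - [0,0,0]
    - [0,0,0]
    - [0,0,0]
    - [0,0,0]
    - [0,0,0]
    - [0,0,0]
    - [0,0,0]
    - [0,0,0]
    - [0,0,0]
    - [0,0,0]

```text
t: 9.3
ee_pos: [590.9, 150.2, 31.8]
orientation: [2.232, -2.211, -0.008]
ft_force: [0.3, -0.5, 0.4]
width: 74.5
```

Run:
```python
from h import *
d=grab('side'); a=cv2.resize(d['pixels'][180:290,220:370],(600,440),interpolation=cv2.INTER_CUBIC)
cv2.imwrite('pics/s3.png',a[...,::-1])
o=telemetry.get_obs(); print(o['t'],o['ee_pos'],o['width'],o['ft_force'])
```

```text
9.35 [591.05258365 150.19863389  32.06132743] 74.78041637520091 [ 0.2752274   0.53109499 -0.48691703]
```

View pics/s3.png

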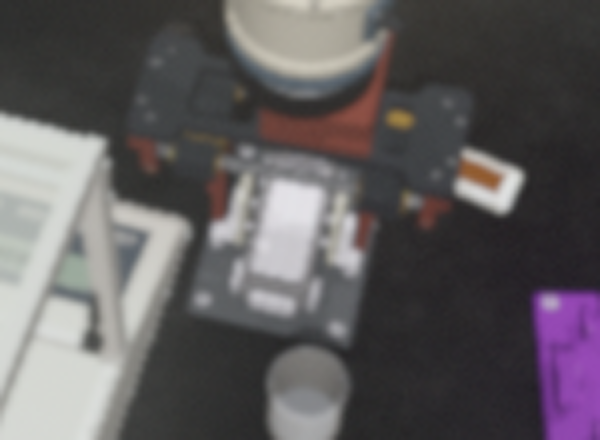

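The fingers (red, at about (218,195) and (363,230)) straddle both paddles with no contact force. Now I pinch.

Call:
jog_arm:
  travel:
    - [0,0,0]
    - [0,0,0]
    - [0,0,0]
    - [0,0,0]
    - [0,0,0]
    - [0,0,0]
    - [0,0,0]
    - [0,0,0]
    - [0,0,0]
    - [0,0,0]
  dr:
    - [0,0,0]
    - [0,0,0]
    - [0,0,0]
    - [0,0,0]
    - [0,0,0]
    - [0,0,0]
    - [0,0,0]
    - [0,0,0]
    - [0,0,0]
    - [0,0,0]
  hand: -1

```text
t: 10.35
ee_pos: [591.4, 150.2, 32.5]
orientation: [-2.231, 2.21, 0.007]
ft_force: [-0.6, -0.9, 5.4]
width: 46.5
```

Call:
jog_arm:
  travel:
    - [0,0,0.005]
    - [0,0,0.01]
    - [0,0,0.02]
    - [0,0,0.03]
    - [0,0,0.045]
    - [0,0,0.06]
    - [0,0,0.075]
    - [0,0,0.09]
    - [0,0,0.1]
    - [0,0,0.1]
  dr:
    - [0,0,0]
    - [0,0,0]
    - [0,0,0]
    - [0,0,0]
    - [0,0,0]
    - [0,0,0]
    - [0,0,0]
    - [0,0,0]
    - [0,0,0]
    - [0,0,0]

```text
t: 11.35
ee_pos: [591.8, 150.3, 73.3]
orientation: [-2.231, 2.21, 0.006]
ft_force: [-0.2, -0.9, -2.8]
width: 46.1
```

Call:
jog_arm:
  travel:
    - [0,0,0.015]
    - [0,0,0.03]
    - [0,0,0.05]
    - [0,0,0.07]
    - [0,0,0.09]
    - [0,0,0.11]
    - [0,0,0.13]
    - [0,0,0.145]
    - [0,0,0.15]
    - [0,0,0.15]
  dr:
    - [0,0,0]
    - [0,0,0]
    - [0,0,0]
    - [0,0,0]
    - [0,0,0]
    - [0,0,0]
    - [0,0,0]
    - [0,0,0]
    - [0,0,0]
    - [0,0,0]

```text
t: 12.35
ee_pos: [592.0, 150.4, 133.7]
orientation: [-2.23, 2.209, 0.005]
ft_force: [-0.2, -0.5, -2.9]
width: 45.9
```

Call:
jog_arm:
  travel:
    - [0,0,0]
    - [0,0,0]
    - [0,0,0]
    - [0,0,0]
    - [0,0,0]
    - [0,0,0]
    - [0,0,0]
    - [0,0,0]
    - [0,0,0]
    - [0,0,0]
  dr:
    - [0,0,0]
    - [0,0,0]
    - [0,0,0]
    - [0,0,0]
    - [0,0,0]
    - [0,0,0]
    - [0,0,0]
    - [0,0,0]
    - [0,0,0]
    - [0,0,0]

```text
t: 13.35
ee_pos: [592.0, 150.4, 133.7]
orientation: [-2.23, 2.209, 0.005]
ft_force: [-0.4, -0.7, -2.9]
width: 46.1
```

Run:
```python
from h import *
d=grab('side'); a=cv2.resize(d['pixels'][160:290,210:380],(420,320),interpolation=cv2.INTER_CUBIC)
e=grab('wrist'); b=cv2.resize(e['pixels'],(427,320)); s=grab('scene'); c=cv2.resize(s['pixels'][150:310,160:360],(400,280))
im=np.zeros((600,800,3),np.uint8); im[:320,:373]=a[:,:373]; im[:320,373:]=b; im[320:,:400]=c; cv2.imwrite('pics/f.png',im[...,::-1])
P=world(e)
for n in(e,d,s):
    P=world(n); k=(P[...,2]>130)&(P[...,2]<141)&(abs(P[...,0]-590)<80)&(abs(P[...,1]-150)<18); Q=P[k]
    if len(Q)>20:
        A=np.c_[Q[:,:2],np.ones(len(Q))]; c=np.linalg.lstsq(A,Q[:,2],rcond=None)[0]; print(len(Q),'slope',c[:2],Q.min(0),Q.max(0),np.median(Q,0))
    k=(P[...,2]>146)&(P[...,2]<158)&(P[...,0]>540)&(P[...,0]<575)&(abs(P[...,1]-150)<18)
    if k.sum(): print('tab',k.sum(),P[k].min(0),P[k].max(0))
o=telemetry.get_obs(); print(o['t'],o['ee_pos'],o['width'],o['ft_force'])
```

```text
6996 slope [-0.02532665 -0.00313138] [565.06306492 132.09450139 130.0260575 ] [637.05756418 167.99225562 140.99906261] [604.39414534 151.11017853 138.74953059]
tab 187 [552.49544736 138.09954579 153.89290794] [556.63026419 163.85129904 157.34731623]
473 slope [-0.02693934  0.01018715] [547.44335765 132.014155   130.13126473] [638.0274027  167.69606486 140.97652828] [602.0138167  149.44815916 138.13433346]
tab 32 [554.17906805 135.77189833 151.73791978] [562.36316162 160.38527483 157.47774155]
249 slope [0.04075833 0.01024222] [544.90119739 132.23917998 130.53003707] [634.4500775  167.88188479 140.96787706] [581.20575488 146.94468607 137.83154774]
tab 63 [551.25498058 137.68217914 146.01302688] [562.06444051 162.37240009 157.81335214]
13.5 [591.98653303 150.33657803 133.69222441] 46.156201069623876 [ 0.01984232  0.56815627 -3.23260642]
```

View pics/f.png

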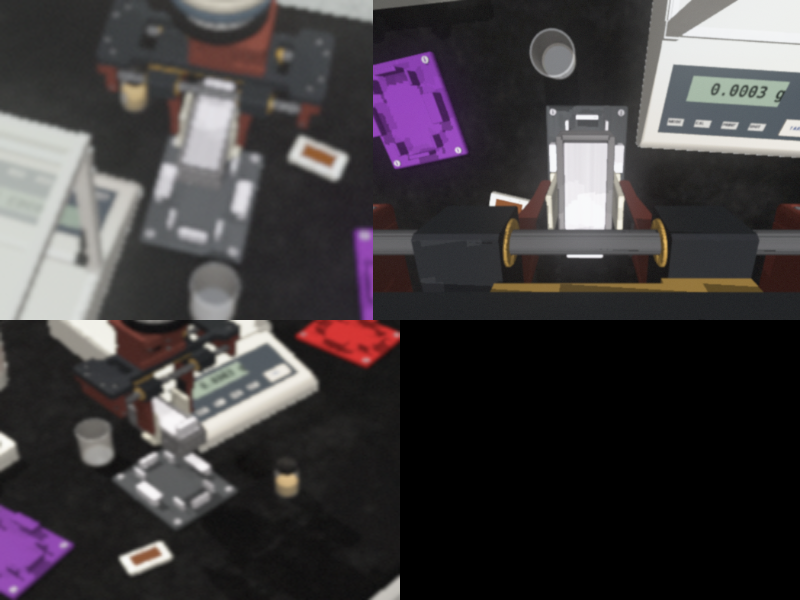

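The cassette hangs level about 100 mm above the empty dock, held between the fingers with the cover shut. The beaker, vial and slide are in place. Handing in.

```bash
python3 -c "
from h import *
print(ticket.close_job())"
```

```text
the job is handed in; nothing more can be done
None
```

I shut the cover, pinched both catches, lifted the cassette straight up about 101 mm and handed the job in while holding it there at about 13.5 s. The hand-in returned no verdict.

- **Cover:** I pushed it with the closed fingers until it stopped at 10.8 N. Before the pinch, the tab measured 35 mm from the cassette's centre on the −x side, which is the shut position. After the lift it was still there within 1–2 mm.
- **Pinch:** The fingers closed to 46 mm, against 48 mm expected for fully pinched, so both catches should be at their stops. I inferred this from the opening and did not read the catch joints.
- **Hang:** The cassette was still. The wrist carried about 3 N, which fits a free-hanging cassette. The last pictures show the dock empty below it, and the beaker, vial and spare slide where they were.
- **Level:** The fitted tilts were small (0.04 or less) and well inside the limit, but the cameras disagreed on direction: wrist and side gave −0.025 and −0.027, scene +0.041. I put this down to depth noise and calibration.

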